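# Eject and trap a bearing carrier on the spin tester

### The job

Press the red ejector key of the teal spin tester down with one fingertip so that the orange bearing carrier pops out of its seat, and stop the carrier with the other finger while all of it is still on the chute. Finish in that hold: one finger keeping the key down, the other standing in the chute with the carrier resting against it. Do not grip, lift or tip the carrier, and leave the cushions, nut driver and funnel where they are.

Things in the scene. Friction and masses are not known exactly. Their poses are not given: they have to be found in the camera images.
- tester: Teal plastic spin tester, fixed to the bench. Base block 30 mm high, from x -55 to 45 and y -130 to 60 mm in its own frame; origin on the bench; z up. On its top a flat chute runs along +y, centre line x = 20 mm. A housing 50 mm wide, 66 mm high with a dial stands over the chute's start, y -130 to -45 mm; a damped spring plunger in it pushes the carrier in +y with 2 to 3 N.
- chute_end (a point): middle of the chute's open end on its floor (x = 20, y = 60, z = 30 mm in the tester's frame), marked by a yellow line. The chute is 34 mm wide inside; side walls 5 mm thick, only 8 mm high (tops 38 mm above the bench). A small steel gate in its floor at y = 0 holds the carrier until the key is pressed.
- key (a joint): travel of the red ejector key in m: 0 up, 0.008 fully down (stop). Moves straight down on a spring, takes about 2 to 4 N; the gate lets go at about 0.0045 to 0.006. It springs back if released.
- key_top (a point): centre of the top face of the red ejector key, a flat pad 30 (x) by 36 mm (y), beside the chute at x = -35, y = 38 mm in the tester's frame; top 50 mm above the bench when up, 42 mm when down.
- trap_point (a point): fixed point over the chute's centre line (x = 20, y = 38, z = 45 mm in the tester's frame), straight across from the key, 55 mm from the key's centre in the tester's +x. A finger here, its tip about 42 mm above the bench when the key is down, clears the walls and stands in the carrier's way: the carrier then stops some 30 mm out of its seat.
- carrier_center (a point): centre of the orange bearing carrier, a block 30 (x) by 40 (y) by 30 mm high, steel bearing in its top, about 80 g, loose in the chute. Seated: x = 20, y = -20.5, z = 45 mm in the tester's frame, front face at y = -0.5, top 60 mm above the bench. Once let go it slides to +y at 20 to 35 mm/s; after 60 mm its front is at the chute's end.
- cushion_a: tan urethane cushion, a ring 31 mm across, 16 mm high, loose; origin at the centre of its underside. Bystander.
- cushion_b: second tan cushion, the same. Bystander.
- nut_driver: nut driver lying on the bench, loose, 198 mm long along its y (from -100 to 98 mm), 22 mm high, black handle on the -y side, chrome shaft and socket. Origin on the bench under the handle's front end. Bystander.
- funnel: frosted glass funnel standing mouth down, loose, 80 mm across at the foot, 85 mm high; origin at the centre of its foot. Bystander.

How it is judged (in metres and radians):
On the way, in this order (a step that is already met when the one before it is completed fails the run):
1. the ejector key is pressed by a finger (value of joint key above 0.004 m and contact force between the fingers and key above 0.5 N), for 0.05 s.
2. the carrier has popped out of its seat and runs against a finger (y of carrier_center in the frame of tester above -0.01 m and contact force between the fingers and carrier above 0.3 N), for 0.1 s.
At the end, for the whole second after the job is handed in: The carrier is at rest, upright and flat on the chute, at least 10 mm out of its seat and with its front not more than 2 mm past the chute's end, leaning on a finger with over 0.3 N, while a finger keeps the key down by more than 4 mm (of 8) with over 0.5 N (all of step 1 and all of step 2 and y of carrier_center in the frame of tester below 0.042 m and linear speed of carrier below 0.01 m/s and angle between carrier's own z axis and vertical below 0.15 rad and height (world z) of carrier_center between 0.04 and 0.052 m); the arm keeps its last pose, push and grip.
It fails at once if the carrier's front runs out past the end of the chute (more than 2 mm) (y of carrier_center in the frame of tester above 0.042 m).
It fails at once if the carrier is lifted (by more than 10 mm) or tipped (by more than 0.4 rad) (height (world z) of carrier_center above 0.055 m or angle between carrier's own z axis and vertical above 0.4 rad).
It fails at once if the carrier is squeezed hard (over 25 N) (contact force between the fingers and carrier above 25 N).
It fails at once if a bystander is moved by more than 20 mm (distance of any of cushion_a, cushion_b, nut_driver, funnel from where it was at the start of the episode above 0.02 m).
It also fails if it takes over 32 s, if anything falls off the work surface, if the arm or the gripper's body presses on something with over 40 N, if the wrist force passes 120 N, or if a joint passes its speed limit or range.

### The arm

A 7-joint arm with a two-finger parallel gripper is mounted at the origin on the work surface. World frame = base frame: x ahead of the robot, y to its left, z up, the work surface at z = 0. Lengths are in mm, angles in rad, forces in N, time in s.
With the tool pointing down it reaches from about 350 to 900 mm from the base axis. Payload 7.2 kg.
Tool frame: the origin (TCP) lies at the very end of the fingers, on their centre line; the grasp point (between the pads) lies 19 mm behind it; z points along the fingers, y is the direction in which the jaws open and shut (so a half turn about z gives the same grasp; the last joint's range is limited). The gripper opens to 88 mm and grips with 3 to 60 N. Pads are 20 mm wide; open, the fingers measure 115 mm over their backs; the gripper's body (75 mm by 178 mm) begins 61 mm behind the grasp point.
Start: joints at [1.138, 0.411, -0.013, 1.596, 0.006, 1.134, -0.082], TCP at [222.965, -583.88, 222.653] pointing down, gripper open.
Joint ranges: [-2.95, 2.95], [-0.29, 1.99], [-1.47, 1.44], [0.14, 2.54], [-1.03, 4.17], [0.13, 1.85], [-2.86, 2.86]. Speed limits (rad/s): [2.39, 2.39, 3.01, 3.01, 3.14, 3.14, 3.14].

### API

Orientations are given as a 3x3 rotation matrix whose columns are the frame's x, y, z axes.
In Python, from cell import manip gives the robot as it stands.
- The arm moves only by the tool servo_tool, never from a script. Its argument "steps" is a list of rows, each an object of numbers: "dx", "dy", "dz": the shift along the tool's x, y, z scaled (see below); "rx", "ry", "rz": the turn, a rotation vector about the tool's x, y, z scaled (see below); "jaw": the opening, from -1 (shut) to 1 (fully open). A call has 1 to 10 rows; each row shifts and turns the commanded pose from where the row before left it, along the tool's axes as they then stand; what a row does not reach is not made up. The controller multiplies each number of a shift by 750 mm and each number of a turn by 1.5 rad. A row lasts 1/8 s, in which the tool goes at most 62.5 mm and 10.7 degrees, less where a joint would pass 70% of its speed; a pose out of reach is approached as far as the arm can. A call with a number of a shift or a turn outside -1 to 1 is refused whole. A call with a gripper value outside its range is refused whole. The fingers move at their own pace and stop on an object; "grip_force" is the grip in N (left out, the last holds). Time passes only in rows, so rows that do not move let the fingers close. It gives the time, the measured TCP pose, the force and the opening at its end, in the units of the state.
- manip.observe(): the state, without advancing time (a new reading comes with each control period).
- manip.get_image(name): name is "scene" or "side" or "wrist"; returns a dict with "frame" (384x512x3 uint8, red, green, blue), "fx", "fy", "cx", "cy" (pixels), "R" (3x3) and "t" (3): a world point X has camera coordinates R X + t. Camera axes: x right, y down, z forward; pixel columns grow to the right and rows downward; lengths in mm; the calibration is good to about 2 mm. A picture is of the moment at which its call begins. There is no depth.
- manip.sign_off(): hands the job in, once; it reports no verdict.
The state is a dict: "clock": time; "qpos": joint angles; "qd": joint speeds; "joint_efforts": joint torques, N m; "tool_pos": TCP position; "orientation": TCP orientation; "wrist_force": force on the tool from outside, world axes, zero at the start; "wrist_torque": the same for the moment, N m; "width": finger opening in mm.
Only numpy, scipy, OpenCV 4.12 (cv2) and the standard library are available. Lean on these libraries where they do the work, as an engineer would, in place of code of your own. Each camera call takes 0.05 s, during which the arm holds its last target. There are 200 camera calls.

## Working session

There is one attempt and no reset: what is moved stays moved. The work goes in short steps, Python scripts to look and compute and a tool call to move; the robot and the scene stay as the last step left them, time stands still between calls to the robot, and variables do not carry over. Pictures are saved under pics/ and viewed, about 8 in all and at most 12, crops included, and the job is handed in when it is done.

Besides the shell and the picture viewer there is one more tool, called after ">>>" by a JSON object that holds its "method" and its "body", one argument or row to a line. servo_tool: Moves the arm, as the interface text tells. Its arguments: {"type":"object","properties":{"steps":{"type":"array"},"grip_force":{"type":"number"}},"required":["steps"]}

```bash
mkdir -p pics
python3 - <<'E'
from cell import manip
import cv2,pickle,numpy as np
ims={n:manip.get_image(n) for n in("scene","side","wrist")}
pickle.dump(ims,open("ims0.pkl","wb"))
for n in ims: cv2.imwrite(f"pics/{n}0.png",ims[n]["frame"][:,:,::-1])
s=manip.observe();print(s["clock"],s["tool_pos"],np.round(s["orientation"],3),s["width"])
a=np.hstack([ims["scene"]["frame"],ims["side"]["frame"]])[:,:,::-1]
cv2.imwrite("pics/both.png",cv2.resize(a,(800,300),interpolation=cv2.INTER_AREA))
E
```

```text
0.15 [ 222.87634171 -583.5265362   222.01999455] [[ 0.934  0.357 -0.   ]
 [ 0.357 -0.934  0.001]
 [-0.    -0.001 -1.   ]] 87.47603889513498
```

View pics/scene0.png

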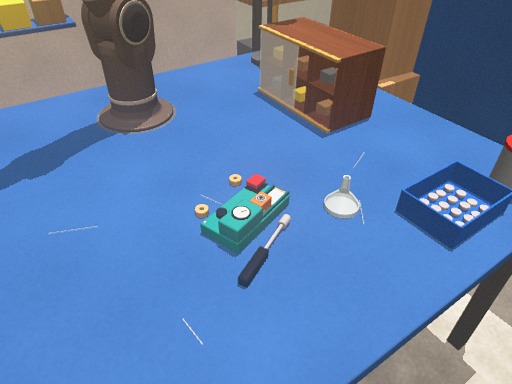

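View pics/side0.png

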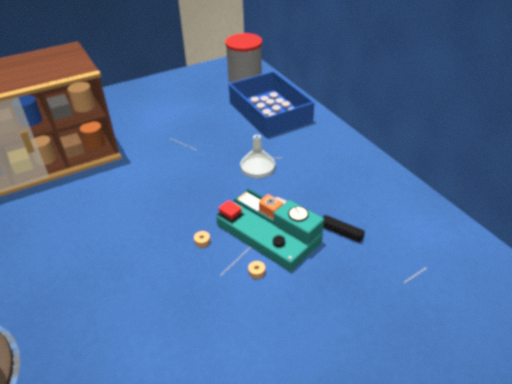

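The scene view shows the tester near (247,213), with the red key at (257,182), the carrier at (262,200) and the funnel at (342,200). In the side view the key is at (230,210) and the carrier at (270,205). Next I triangulate them.

```bash
cat > h.py <<'E'
import numpy as np,cv2
def ray(im,u,v):
    d=im["R"].T@np.array([(u-im["cx"])/im["fx"],(v-im["cy"])/im["fy"],1.]); return -im["R"].T@im["t"],d/np.linalg.norm(d)
def plane(im,u,v,z):
    o,d=ray(im,u,v); return o+d*(z-o[2])/d[2]
def tri(a,b):
    A=[];B=[]
    for im,(u,v) in (a,b):
        o,d=ray(im,u,v);P=np.eye(3)-np.outer(d,d);A.append(P);B.append(P@o)
    return np.linalg.lstsq(np.vstack(A),np.hstack(B),rcond=None)[0]
def proj(im,X):
    c=im["R"]@X+im["t"]; return c[0]/c[2]*im["fx"]+im["cx"],c[1]/c[2]*im["fy"]+im["cy"]
def blobs(im,lo,hi,amin=15):
    hsv=cv2.cvtColor(im["frame"],cv2.COLOR_RGB2HSV)
    m=cv2.inRange(hsv,lo,hi)
    n,_,st,c=cv2.connectedComponentsWithStats(m)
    return [(st[i].tolist(),c[i].round(1).tolist()) for i in range(1,n) if st[i][4]>=amin],m
RED=((172,120,60),(180,255,255)); TEAL=((75,120,40),(92,255,255)); OR=((5,150,120),(14,255,255))
E
python3 - <<'E'
from h import *
import pickle
ims=pickle.load(open("ims0.pkl","rb"))
for n in ims:
    im=ims[n]; print(n,"cam",-im["R"].T@im["t"])
    for nm,c in(("red",RED),("teal",TEAL),("or",OR)): print(nm,blobs(im,*c)[0])
for n,u,v in(("scene",257,182),("scene",262,200),("scene",342,205),("scene",235,180),("scene",202,211),("scene",286,218),("scene",245,278),("side",230,210),("side",270,205),("side",257,269),("side",202,239)):
    print(n,u,v,plane(ims[n],u,v,50 if (u in(257,262,230,270) and v!=269) else 8).round(0), ims[n]["frame"][v,u])
E
```

```text
scene cam [1112.95435841 -317.31384971  581.0091346 ]
red [([247, 174, 18, 15, 169], [255.4, 180.6])]
teal [([261, 185, 13, 8, 42], [266.2, 188.3]), ([201, 188, 88, 65, 1555], [235.6, 218.6]), ([262, 192, 26, 24, 45], [274.0, 203.9])]
or [([251, 197, 20, 10, 27], [260.6, 201.9])]
side cam [ 259.25678107 -561.00043369  678.37361124]
red [([244, 33, 18, 14, 34], [254.6, 36.6]), ([219, 201, 15, 12, 31], [224.6, 205.0])]
teal [([248, 190, 12, 8, 20], [253.9, 193.4]), ([217, 199, 107, 71, 3635], [277.0, 233.2])]
or [([79, 121, 22, 13, 220], [89.8, 127.1]), ([260, 202, 22, 15, 140], [267.8, 208.3])]
wrist cam [ 301.37817646 -553.25876222  384.11982375]
red []
teal []
or []
scene 257 182 [553.  78.  50.] [246  86  95]
scene 262 200 [611.  51.  50.] [229 224 227]
scene 342 205 [686. 221.   8.] [237 239 238]
scene 235 180 [473.  69.   8.] [249 227 154]
scene 202 211 [528. -51.   8.] [249 229 159]
scene 286 218 [649.  89.   8.] [238 230 231]
scene 245 278 [734. -73.   8.] [74 81 96]
side 230 210 [539.  72.  50.] [252  81  76]
side 270 205 [613.  45.  50.] [237 178 144]
side 257 269 [528. -52.   8.] [237 192 125]
side 202 239 [473.  67.   8.] [248 217 142]
```

View pics/wrist0.png

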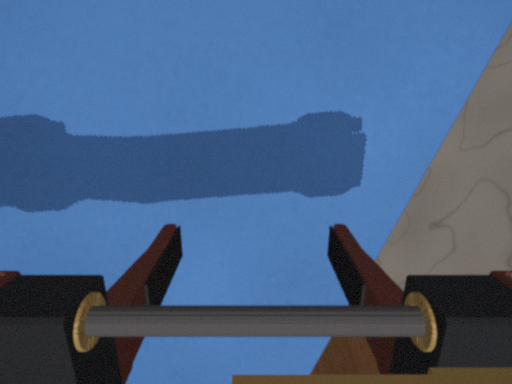

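The wrist picture shows only bench and the two fingers (tips near (175,230) and (335,230)), so the camera looks out along tool +x. I'll move to a look pose over the tester: translate first, then turn.

>>> {"method": "servo_tool", "body": {
  "steps": [
    {"dx": 0.053, "dy": -0.037, "jaw": -0.057},
    {"dx": 0.053, "dy": -0.037, "jaw": -0.057},
    {"dx": 0.053, "dy": -0.037, "jaw": -0.057},
    {"dx": 0.053, "dy": -0.037, "jaw": -0.057},
    {"dx": 0.053, "dy": -0.037, "jaw": -0.057},
    {"dx": 0.053, "dy": -0.037, "jaw": -0.057},
    {"dx": 0.053, "dy": -0.037, "jaw": -0.057}
  ]
}}

```text
validation failed for argument at $.st...
```

>>> {"method": "servo_tool", "body": {
  "steps": [
    {"dx": 0.053, "dy": -0.037, "dz": 0, "rx": 0, "ry": 0, "rz": 0, "jaw": -0.057},
    {"dx": 0.053, "dy": -0.037, "dz": 0, "rx": 0, "ry": 0, "rz": 0, "jaw": -0.057},
    {"dx": 0.053, "dy": -0.037, "dz": 0, "rx": 0, "ry": 0, "rz": 0, "jaw": -0.057},
    {"dx": 0.053, "dy": -0.037, "dz": 0, "rx": 0, "ry": 0, "rz": 0, "jaw": -0.057},
    {"dx": 0.053, "dy": -0.037, "dz": 0, "rx": 0, "ry": 0, "rz": 0, "jaw": -0.057},
    {"dx": 0.053, "dy": -0.037, "dz": 0, "rx": 0, "ry": 0, "rz": 0, "jaw": -0.057},
    {"dx": 0.053, "dy": -0.037, "dz": 0, "rx": 0, "ry": 0, "rz": 0, "jaw": -0.057}
  ]
}}

```text
clock: 1.02
tool_pos: [414.2, -301.7, 222.6]
orientation: [[0.934, 0.357, -0.0], [0.357, -0.934, -0.0], [-0.0, 0.0, -1.0]]
wrist_force: [0.8, -0.5, -0.1]
width: 41.4
```

Works. Now the second half, followed by the turn (negative rz is counter-clockwise seen from above).

>>> {"method": "servo_tool", "body": {
  "steps": [
    {"dx": 0.053, "dy": -0.037, "dz": 0, "rx": 0, "ry": 0, "rz": 0, "jaw": -0.057},
    {"dx": 0.053, "dy": -0.037, "dz": 0, "rx": 0, "ry": 0, "rz": 0, "jaw": -0.057},
    {"dx": 0.053, "dy": -0.037, "dz": 0, "rx": 0, "ry": 0, "rz": 0, "jaw": -0.057},
    {"dx": 0.053, "dy": -0.037, "dz": 0, "rx": 0, "ry": 0, "rz": 0, "jaw": -0.057},
    {"dx": 0.053, "dy": -0.037, "dz": 0, "rx": 0, "ry": 0, "rz": 0, "jaw": -0.057},
    {"dx": 0.053, "dy": -0.037, "dz": 0, "rx": 0, "ry": 0, "rz": 0, "jaw": -0.057},
    {"dx": 0.053, "dy": -0.037, "dz": 0, "rx": 0, "ry": 0, "rz": 0, "jaw": -0.057}
  ]
}}

```text
clock: 1.9
tool_pos: [604.9, -21.2, 222.4]
orientation: [[0.934, 0.356, -0.0], [0.356, -0.934, -0.0], [-0.0, 0.0, -1.0]]
wrist_force: [0.5, -0.8, 0.1]
width: 41.8
```

>>> {"method": "servo_tool", "body": {
  "steps": [
    {"dx": 0, "dy": 0, "dz": 0, "rx": 0, "ry": 0, "rz": -0.109, "jaw": -0.057},
    {"dx": 0, "dy": 0, "dz": 0, "rx": 0, "ry": 0, "rz": -0.109, "jaw": -0.057},
    {"dx": 0, "dy": 0, "dz": 0, "rx": 0, "ry": 0, "rz": -0.109, "jaw": -0.057},
    {"dx": 0, "dy": 0, "dz": 0, "rx": 0, "ry": 0, "rz": -0.109, "jaw": -0.057},
    {"dx": 0, "dy": 0, "dz": 0, "rx": 0, "ry": 0, "rz": -0.109, "jaw": -0.057},
    {"dx": 0, "dy": 0, "dz": 0, "rx": 0, "ry": 0, "rz": -0.109, "jaw": -0.057},
    {"dx": 0, "dy": 0, "dz": 0, "rx": 0, "ry": 0, "rz": -0.109, "jaw": -0.057},
    {"dx": 0, "dy": 0, "dz": 0, "rx": 0, "ry": 0, "rz": -0.109, "jaw": -0.057},
    {"dx": 0, "dy": 0, "dz": 0, "rx": 0, "ry": 0, "rz": -0.109, "jaw": -0.057},
    {"dx": 0, "dy": 0, "dz": 0, "rx": 0, "ry": 0, "rz": -0.109, "jaw": -0.057}
  ]
}}

```text
clock: 3.15
tool_pos: [604.0, -22.5, 222.3]
orientation: [[-0.421, 0.907, -0.001], [0.907, 0.421, -0.0], [0.0, -0.001, -1.0]]
wrist_force: [0.6, -0.1, 0.4]
width: 41.6
```

Run:
```python
from cell import manip
from h import *
import pickle
im=manip.get_image("wrist");pickle.dump(im,open("w1.pkl","wb"))
cv2.imwrite("pics/w1.png",im["frame"][:,:,::-1])
s=manip.observe();print(s["clock"],s["tool_pos"],np.round(s["orientation"],3),s["width"],np.round(s["qpos"],2))
print("cam",-im["R"].T@im["t"],im["R"][2],im["fx"])
for nm,c in(("red",RED),("teal",TEAL),("or",OR)): print(nm,blobs(im,*c)[0])
```

```text
3.2 [604.02844678 -22.64180887 222.22524225] [[-0.428  0.904 -0.001]
 [ 0.904  0.428 -0.   ]
 [ 0.    -0.001 -1.   ]] 41.193237946404885 [ 0.44  0.46 -0.66  1.62  0.3   1.17  0.15]
cam [568.56252269  54.23674242 384.56037871] [ 0.12761017 -0.27648862 -0.95250705] 300.98225988387054
red []
teal [([217, 36, 101, 180, 7863], [259.1, 144.5]), ([243, 78, 9, 5, 16], [247.3, 79.2])]
or [([274, 99, 5, 34, 50], [275.6, 115.2])]
```

View pics/w1.png

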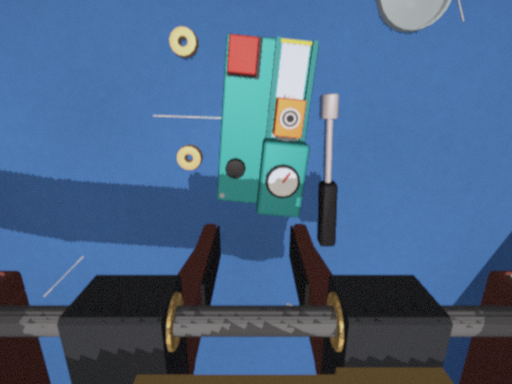

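The wrist view shows the tester clear of everything: key at (243,55), carrier at (290,118), chute's yellow end line near (296,40), cushion_a at (183,41), nut driver along u≈328 and funnel at the top right. The blob thresholds need widening for a measurement.

```bash
cat >> h.py <<'E'
def blob(im,key,box):
    hsv=cv2.cvtColor(im["frame"],cv2.COLOR_RGB2HSV); h,s,v=[hsv[...,i].astype(int) for i in range(3)]
    m={"red":((h>=168)|(h<=5))&(s>130),"or":(h>=6)&(h<=18)&(s>140)&(v>120),"yel":(h>=20)&(h<=32)&(s>110),
       "teal":(h>=70)&(h<=95)&(s>100)}[key].astype(np.uint8)
    k=np.zeros_like(m);x,y,X,Y=box;k[y:Y,x:X]=1;m*=k
    n,l,st,c=cv2.connectedComponentsWithStats(m); i=1+np.argmax(st[1:,4])
    cs=cv2.findContours((l==i).astype(np.uint8),cv2.RETR_EXTERNAL,cv2.CHAIN_APPROX_NONE)[0]
    return cv2.minAreaRect(max(cs,key=len)),st[i]
E
python3 - <<'E'
from h import *
import pickle
w=pickle.load(open("w1.pkl","rb"));ims=pickle.load(open("ims0.pkl","rb"))
P={}
for key,box,z in(("red",(215,20,270,90),50),("or",(265,90,315,145),60),("yel",(265,30,325,50),30),("teal",(200,20,325,220),30)):
    r,st=blob(w,key,box);print(key,np.round(r[0],1),np.round(r[1],1),round(r[2],1),st)
    P[key]=plane(w,*r[0],z);print(P[key].round(1))
    b=np.array([plane(w,*p,z) for p in cv2.boxPoints(r)]).round(1)[:,:2];print(b.tolist())
for n,bx,ob in(("scene",(240,168,275,195),(245,190,277,215)),("side",(212,195,248,225),(255,190,288,220))):
    r,_=blob(ims[n],"red",bx);o,_=blob(ims[n],"or",ob)
    print(n,r,o,"tri key",tri((w,blob(w,"red",(215,20,270,90))[0][0]),(ims[n],r[0])).round(1),"car",tri((w,blob(w,"or",(265,90,315,145))[0][0]),(ims[n],o[0])).round(1))
E
```

```text
red [242.6  54.8] [29.2 38.8] 5.0 [ 228   35   31   41 1115]
[541.6  82.6  50. ]
[[533.3, 59.7], [522.1, 94.4], [549.5, 104.6], [561.8, 70.2]]
or [275.8 116. ] [ 2.3 34.2] 6.3 [273  99   6  35  80]
[598.3  42.6  60. ]
[[603.1, 25.5], [591.4, 58.4], [593.7, 59.2], [605.5, 26.3]]
yel [296.6  41.5] [29.3  2.1] 6.3 [282  39  30   6  59]
[586.9 120.5  30. ]
[[572.5, 114.4], [571.8, 116.3], [601.4, 126.7], [602.1, 124.8]]
teal [265.1 124.9] [ 91.4 177.6] 4.8 [ 217   34  101  183 9283]
[594.2  27.3  30. ]
[[579.0, -95.9], [516.0, 97.0], [607.1, 131.3], [688.2, -56.5]]
scene ((255.5, 180.50001525878906), (15.940935134887695, 13.301034927368164), 23.96249008178711) ((260.5, 199.0), (12.020814895629883, 16.263456344604492), 45.0) tri key [541.   82.9  44.2] car [602.5  46.7  49.2]
side ((229.75001525878906, 209.75001525878906), (19.091880798339844, 16.970561981201172), 45.0) ((269.35296630859375, 207.5882568359375), (20.858062744140625, 16.00735092163086), 14.03624439239502) tri key [541.8  82.8  40.8] car [603.3  40.4  50.4]
```

Yaw is about 19.5°, key at (541.6, 82.6), and the midpoint of key and trap point at about (567.5, 92). I'll turn by −5.9° and go above that point at tip height 150 for a second wrist view.

>>> {"method": "servo_tool", "body": {
  "steps": [
    {"dx": 0, "dy": 0, "dz": 0, "rx": 0, "ry": 0, "rz": 0.0685, "jaw": -0.057},
    {"dx": 0.04, "dy": 0.0012, "dz": 0.024, "rx": 0, "ry": 0, "rz": 0, "jaw": -0.057},
    {"dx": 0.04, "dy": 0.0012, "dz": 0.024, "rx": 0, "ry": 0, "rz": 0, "jaw": -0.057},
    {"dx": 0.04, "dy": 0.0012, "dz": 0.024, "rx": 0, "ry": 0, "rz": 0, "jaw": -0.057},
    {"dx": 0.04, "dy": 0.0012, "dz": 0.024, "rx": 0, "ry": 0, "rz": 0, "jaw": -0.057},
    {"dx": 0, "dy": 0, "dz": 0, "rx": 0, "ry": 0, "rz": 0, "jaw": -0.057},
    {"dx": 0, "dy": 0, "dz": 0, "rx": 0, "ry": 0, "rz": 0, "jaw": -0.057}
  ]
}}

```text
clock: 4.08
tool_pos: [569.7, 91.6, 150.9]
orientation: [[-0.319, 0.948, 0.0], [0.948, 0.319, -0.001], [-0.001, 0.0, -1.0]]
wrist_force: [0.3, -0.6, 0.2]
width: 41.0
```

Run:
```python
from cell import manip
from h import *
import pickle
im=manip.get_image("wrist");pickle.dump(im,open("w2.pkl","wb"))
cv2.imwrite("pics/w2.png",im["frame"][:,:,::-1])
s=manip.observe();print(s["clock"],s["tool_pos"],np.round(s["orientation"],3),s["width"],s["wrist_force"])
print("cam",-im["R"].T@im["t"],im["R"][2])
p,y=s["tool_pos"],s["orientation"]
for sg in(-1,1):print("tip px",proj(im,p+y[:,1]*sg*27.5))
```

```text
4.125 [569.93279657  91.15340622 151.04231521] [[-0.318  0.948  0.001]
 [ 0.948  0.318 -0.001]
 [-0.001  0.001 -1.   ]] 41.52655505285537 [ 0.68268856 -0.15368042  0.14203411]
cam [542.62730938 171.86218582 313.01629659] [ 0.09742859 -0.28943375 -0.95222674]
tip px (np.float64(208.7667784229756), np.float64(241.89881478392527))
tip px (np.float64(300.60272167036163), np.float64(242.08673621926013))
```

View pics/w2.png

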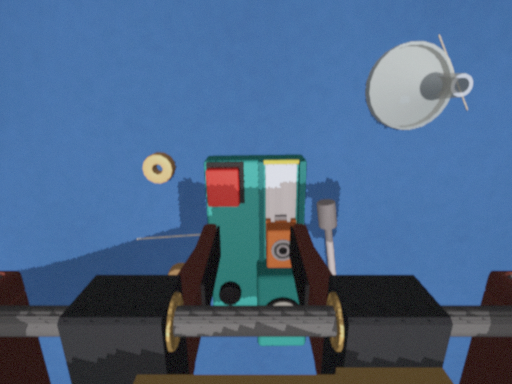

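The second view shows key top around (224,187) with its darker front face above it, the yellow end line at (282,161), carrier at (283,245), and fingertips near (210,235) and (298,235). Now I triangulate against the first view.

Run:
```python
from h import *
import pickle
w1=pickle.load(open("w1.pkl","rb"));w2=pickle.load(open("w2.pkl","rb"))
def top(w,box):
    x,y,X,Y=box;f=w["frame"][y:Y,x:X];hsv=cv2.cvtColor(f,cv2.COLOR_RGB2HSV).astype(int)
    m=((hsv[...,0]>=168)|(hsv[...,0]<=5))&(hsv[...,1]>130)
    t=cv2.threshold(hsv[...,2][m].astype(np.uint8),0,255,cv2.THRESH_OTSU)[0]
    b=(m&(hsv[...,2]>t)).astype(np.uint8) if np.ptp(hsv[...,2][m])>60 else m.astype(np.uint8)
    b=cv2.morphologyEx(b,cv2.MORPH_OPEN,np.ones((3,3),np.uint8))
    r=cv2.minAreaRect(cv2.findNonZero(b)); return r[0][0]+x,r[0][1]+y,r[1],r[2],t
k1=top(w1,(215,20,270,90));k2=top(w2,(195,150,250,215));print(k1,k2)
print("key tri",tri((w1,k1[:2]),(w2,k2[:2])).round(1), plane(w1,*k1[:2],50).round(1),plane(w2,*k2[:2],50).round(1))
y1=blob(w1,"yel",(265,30,325,50))[0];y2=blob(w2,"yel",(255,150,310,172))[0];print(y2)
print("end tri",tri((w1,y1[0]),(w2,y2[0])).round(1),plane(w2,*y2[0],30).round(1))
b=[plane(w2,*p,30).round(1)[:2].tolist() for p in cv2.boxPoints(y2)];print("yel",b)
b=[plane(w2,*p,50).round(1)[:2].tolist() for p in cv2.boxPoints((k2[:2],k2[2],k2[3]))];print("key",b)
c=w2["frame"][140:300,190:320,::-1];cv2.imwrite("pics/w2c.png",cv2.resize(c,None,fx=4,fy=3.7,interpolation=cv2.INTER_CUBIC))
```

```text
(242.27458953857422, 53.97950744628906, (28.609294891357422, 37.02911376953125), 5.194429397583008, 173.0) (221.5, 179.0, (18.0, 31.0), 90.0, 186.0)
key tri [538.4  84.9  28.1] [541.   83.1  50. ] [538.   91.5  50. ]
((281.02423095703125, 160.67718505859375), (34.0734977722168, 3.6454825401306152), 1.6846843957901)
end tri [586.9 120.8  28.3] [586.5 121.1  30. ]
yel [[571.4, 114.6], [570.3, 118.0], [601.5, 127.5], [602.7, 124.2]]
key [[522.4, 95.1], [548.8, 104.0], [554.0, 87.8], [527.1, 78.7]]
```

View pics/w2c.png

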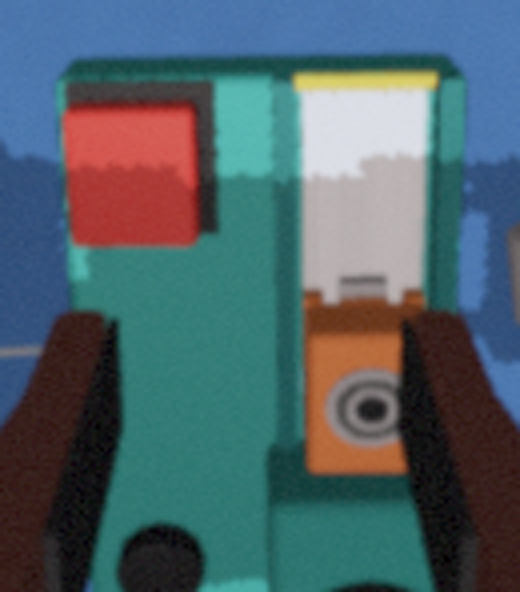

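The brightness split followed the shadow edge, not the front face; the whole red area is the top. I'll redo the key from the full mask and take yaw from the long chute edges.

Run:
```python
from h import *
import pickle
w1=pickle.load(open("w1.pkl","rb"));w2=pickle.load(open("w2.pkl","rb"))
f=lambda x,y:(190+(x+.5)/4-.5,140+(y+.5)/3.7-.5)
k2=blob(w2,"red",(195,150,250,215))[0];k1=blob(w1,"red",(215,20,270,90))[0]
print(k1,k2,"tri",tri((w1,k1[0]),(w2,k2[0])).round(1),plane(w1,*k1[0],50).round(1),plane(w2,*k2[0],50).round(1))
q=np.array([plane(w2,*f(*p),50)[:2] for p in((66,105),(195,105),(199,244),(77,246))]);print("key c",q.round(1).tolist(),q.mean(0))
ang=lambda a,b:round(np.degrees(np.arctan2(*(b-a)[:2][::-1])),1)
print("key yaw",ang(q[0],q[1]),ang(q[3],q[2]),ang(q[3],q[0])-90,ang(q[2],q[1])-90)
for z,a,b in((30,(425,290),(435,90)),(38,(303,290),(300,90)),(60,(308,473),(305,333)),(30,(85,500),(64,80)) ):
    A,B=plane(w2,*f(*a),z),plane(w2,*f(*b),z);print(z,ang(A,B)-90,A.round(1),B.round(1))
# nut driver/ base left edge in w1 : fit line on teal mask leftmost pixels
hsv=cv2.cvtColor(w1["frame"],cv2.COLOR_RGB2HSV);m=(hsv[...,0]>=70)&(hsv[...,0]<=95)&(hsv[...,1]>100)
pts=np.array([[np.argmax(m[v,205:300])+205,v] for v in range(80,190)],np.float32)
vx,vy,x0,y0=cv2.fitLine(pts,cv2.DIST_HUBER,0,.01,.01).ravel()
A=plane(w1,x0+vx/vy*(190-y0),190,30);B=plane(w1,x0+vx/vy*(50-y0),50,30);print("base left",ang(A,B)-90,A,B)
```

```text
((242.56192016601562, 54.787994384765625), (29.23749351501465, 38.81006622314453), 4.969740867614746) ((222.5, 186.0), (38.0, 33.0), 90.0) tri [540.9  83.1  43.1] [541.6  82.6  50. ] [540.8  85.4  50. ]
key c [[522.0, 96.9], [549.4, 106.1], [561.3, 72.1], [534.5, 62.5]] [541.80840909  84.38271812]
key yaw 18.7 19.7 19.900000000000006 19.200000000000003
30 18.599999999999994 [621.4  70.   30. ] [603.4 123.4  30. ]
38 20.0 [590.6  63.2  38. ] [571.8 114.7  38. ]
60 20.400000000000006 [604.9  23.6  60. ] [591.   61.1  60. ]
30 18.400000000000006 [557.9 -22.   30. ] [518.2  97.4  30. ]
base left 19.5 [575.13125981 -69.00658362  30.        ] [521.87429197  81.07557472  30.        ]
```

Yaw is about 19.4°, key at (541.7, 84.0) and midpoint at (567.7, 92.6); the yellow line and the key agree to about 1 mm. I'll correct by that and descend to tip z≈60, still above the key (50).

>>> {"method": "servo_tool", "body": {
  "steps": [
    {"dx": 0.0028, "dy": -0.0021, "dz": 0, "rx": 0, "ry": 0, "rz": -0.01, "jaw": -0.057},
    {"dx": 0, "dy": 0, "dz": 0.024, "rx": 0, "ry": 0, "rz": 0, "jaw": -0.057},
    {"dx": 0, "dy": 0, "dz": 0.024, "rx": 0, "ry": 0, "rz": 0, "jaw": -0.057},
    {"dx": 0, "dy": 0, "dz": 0.024, "rx": 0, "ry": 0, "rz": 0, "jaw": -0.057},
    {"dx": 0, "dy": 0, "dz": 0.024, "rx": 0, "ry": 0, "rz": 0, "jaw": -0.057},
    {"dx": 0, "dy": 0, "dz": 0.024, "rx": 0, "ry": 0, "rz": 0, "jaw": -0.057},
    {"dx": 0, "dy": 0, "dz": 0, "rx": 0, "ry": 0, "rz": 0, "jaw": -0.057},
    {"dx": 0, "dy": 0, "dz": 0, "rx": 0, "ry": 0, "rz": 0, "jaw": -0.057}
  ]
}}

```text
clock: 5.12
tool_pos: [567.3, 94.2, 60.9]
orientation: [[-0.335, 0.942, 0.0], [0.942, 0.335, 0.0], [0.0, 0.0, -1.0]]
wrist_force: [-0.2, -0.0, 0.5]
width: 41.2
```

Run:
```python
from cell import manip
from h import *
im=manip.get_image("wrist")
cv2.imwrite("pics/w3.png",im["frame"][:,:,::-1])
s=manip.observe();o=s["orientation"];print(s["clock"],s["tool_pos"],np.round(o,3),s["width"],s["wrist_force"])
d=np.array([567.7,92.6,0])-s["tool_pos"];print("to go tool",(o.T@d).round(1))
```

```text
5.175 [567.52861774  94.16894459  61.23845855] [[-0.335  0.942  0.001]
 [ 0.942  0.335  0.   ]
 [-0.     0.001 -1.   ]] 41.45019743903149 [-0.61659878 -0.55812358  0.13656715]
to go tool [-1.5 -0.4 61.2]
```

View pics/w3.png

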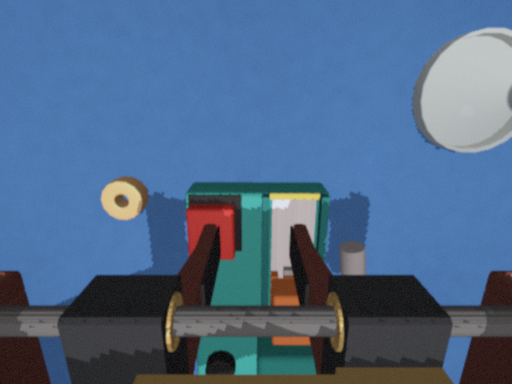

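The left finger (tip at (210,230)) stands over the key and the right finger (tip at (300,230)) over the chute, clear of the walls. Now I press slowly to tip z≈43.

>>> {"method": "servo_tool", "body": {
  "steps": [
    {"dx": -0.002, "dy": 0, "dz": 0.0067, "rx": 0, "ry": 0, "rz": 0, "jaw": -0.057},
    {"dx": 0, "dy": 0, "dz": 0.0067, "rx": 0, "ry": 0, "rz": 0, "jaw": -0.057},
    {"dx": 0, "dy": 0, "dz": 0.0027, "rx": 0, "ry": 0, "rz": 0, "jaw": -0.057},
    {"dx": 0, "dy": 0, "dz": 0.0027, "rx": 0, "ry": 0, "rz": 0, "jaw": -0.057},
    {"dx": 0, "dy": 0, "dz": 0.0027, "rx": 0, "ry": 0, "rz": 0, "jaw": -0.057},
    {"dx": 0, "dy": 0, "dz": 0.0027, "rx": 0, "ry": 0, "rz": 0, "jaw": -0.057},
    {"dx": 0, "dy": 0, "dz": 0, "rx": 0, "ry": 0, "rz": 0, "jaw": -0.057},
    {"dx": 0, "dy": 0, "dz": 0, "rx": 0, "ry": 0, "rz": 0, "jaw": -0.057}
  ]
}}

```text
clock: 6.18
tool_pos: [567.7, 92.4, 42.6]
orientation: [[-0.335, 0.942, 0.0], [0.942, 0.335, -0.0], [-0.0, 0.0, -1.0]]
wrist_force: [1.2, -1.7, 3.4]
width: 41.6
```

Key reaction is 3.4 N. I wait for the carrier to run out.

>>> {"method": "servo_tool", "body": {
  "steps": [
    {"dx": 0, "dy": 0, "dz": 0, "rx": 0, "ry": 0, "rz": 0, "jaw": -0.057},
    {"dx": 0, "dy": 0, "dz": 0, "rx": 0, "ry": 0, "rz": 0, "jaw": -0.057},
    {"dx": 0, "dy": 0, "dz": 0, "rx": 0, "ry": 0, "rz": 0, "jaw": -0.057},
    {"dx": 0, "dy": 0, "dz": 0, "rx": 0, "ry": 0, "rz": 0, "jaw": -0.057},
    {"dx": 0, "dy": 0, "dz": 0, "rx": 0, "ry": 0, "rz": 0, "jaw": -0.057},
    {"dx": 0, "dy": 0, "dz": 0, "rx": 0, "ry": 0, "rz": 0, "jaw": -0.057},
    {"dx": 0, "dy": 0, "dz": 0, "rx": 0, "ry": 0, "rz": 0, "jaw": -0.057},
    {"dx": 0, "dy": 0, "dz": 0, "rx": 0, "ry": 0, "rz": 0, "jaw": -0.057}
  ]
}}

```text
clock: 7.18
tool_pos: [567.3, 93.1, 42.5]
orientation: [[-0.335, 0.942, -0.0], [0.942, 0.335, 0.001], [0.001, 0.0, -1.0]]
wrist_force: [-0.8, 2.3, 3.7]
width: 41.5
```

Run:
```python
from cell import manip
from h import *
im=manip.get_image("wrist");sc=manip.get_image("side");sn=manip.get_image("scene")
F=lambda i,x,y,X,Y:cv2.resize(i["frame"][y:Y,x:X,::-1],(400,300),interpolation=cv2.INTER_CUBIC)
cv2.imwrite("pics/w4.png",np.hstack([F(im,170,170,350,350),F(sn,200,150,320,240)]))
cv2.imwrite("pics/s4.png",sc["frame"][:,:,::-1])
for _ in range(3):
    s=manip.observe();o=s["orientation"];print(s["clock"],s["tool_pos"],s["width"],"tool force",(o.T@s["wrist_force"]).round(2)); manip.get_image("wrist")
```

```text
7.325 [567.35886207  93.07185016  42.53939727] 41.44376660605263 tool force [ 2.53 -0.08 -4.35]
7.375 [567.37060264  93.00617287  42.51639661] 41.249082414860126 tool force [ 2.55 -0.04 -3.91]
7.425 [567.35072107  93.00410118  42.5031915 ] 41.590253970329094 tool force [ 2.37 -0.12 -4.07]
```

View pics/w4.png

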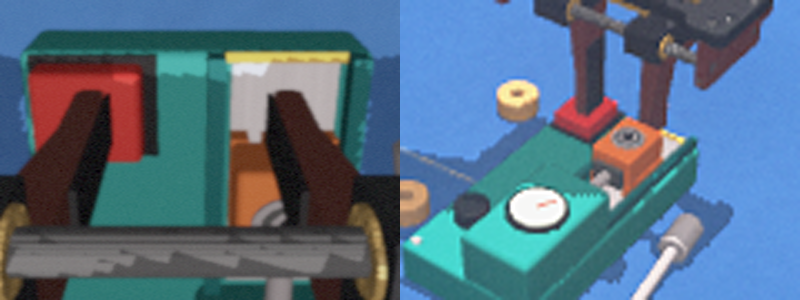

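The picture shows the key held down under one finger and the carrier flat in the chute against the other, short of the yellow line. Forces are steady: 2.5 N along the chute and about 4 N from the key.

```bash
python3 -c "
from cell import manip
print(manip.sign_off()); s=manip.observe(); print(s['clock'],s['tool_pos'],s['wrist_force'])"
```

```text
the job is handed in; nothing more can be done
None
the job is handed in; nothing more can be done
```

I pressed the key with one finger and stopped the carrier with the other, then handed the job in at about 7.5 s in that hold. The hand-in gives no verdict.

**How it was done:** I placed the tester (yaw about 19.4°) from two wrist views and the fixed cameras. With the jaws set to 41.5 mm, I pressed slowly to a tip height of 42.5 mm.

**Last checks:**
- **Forces:** about 4 N up from the key and a steady 2.4–2.5 N along +y from the carrier on the finger. Both are well above the limits.
- **Key:** the tip height puts it about 7.5 mm down.
- **Carrier:** the last picture shows it flat in the chute and short of the yellow line. I judged this by eye and did not measure its position.
- **Bystanders:** nothing came near them, and the ones in view looked unmoved. I did not measure them again at the end.

**What disagreed:** triangulated key heights came out 41–44 mm on the full key outline, against 50 mm in the text. A first try gave 28 mm because it split the key at a shadow edge. I used the text's 50 mm for the key. The chute end measured 28.3 mm against 30 mm.

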